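# Flush the water filter: open its drawer and hold the plunger half-way down

### The arm

A 6-joint arm with a two-finger parallel gripper is mounted at the origin on a cart in front of the work surface, level with it; the furniture and walls round the work are solid. World frame = base frame: x ahead of the robot, y to its left, z up, the work surface at z = 0. Lengths are in m, angles in degrees, forces in N, time in s.
With the tool pointing down it reaches from about 0.325 to 0.85 m from the base axis. Payload 15.5 kg.
Tool frame: the origin (TCP) lies at the very end of the fingers, on their centre line; the grasp point (between the pads) lies arm.grip_depth behind it (arm.grip_depth is the distance from the TCP to the grasp point, in m); z points along the fingers, y is the line along which they close (so a half turn about z gives the same grasp; the last joint's range is limited). The gripper opens to 91 mm and grips with 3 to 60 N. Pads are 32 mm wide; open, the fingers measure 118 mm over their backs; the gripper's body (76 mm by 178 mm) begins 60 mm behind the grasp point.
Start: joints at [69.758, 28.281, 77.091, -0, 74.628, -5.472], TCP at [0.159, 0.604, 0.214] pointing down, gripper open.
Joint ranges: [-166.48, 166.48], [-47.26, 123.95], [12.59, 153.08], [-70.14, 250.14], [6.76, 159.57], [-176.63, 176.63]. Speed limits (degrees/s): [108.29, 108.29, 147.25, 172.46, 172.46, 172.46].

### API

Orientations are given as a 3x3 rotation matrix whose columns are the frame's x, y, z axes.
In Python, from rig import arm gives the robot as it stands. Calls block until the motion is done:
- arm.move_to(position, orientation): joint-space move of the TCP to a pose.
- arm.move_l(position, orientation=None, feed=0.15): straight line of the TCP; orientation=None keeps the orientation; feed is the mean speed in m/s.
- arm.move_joints(angles): joint-space move.
- arm.grip(opening): finger opening in m; the grip force is fixed at half the most; returns when the fingers have stopped.
- arm.sleep(seconds).
- arm.solve_ik(position, orientation): joint angles nearest the present ones, or None.
- arm.snapshot(name): name is "side" or "top" or "wrist"; returns the picture (480x640x3 uint8, red, green, blue); there is no depth.
- arm.get_calibration(name): a dict with "intrinsics" (3x3 intrinsics, pixels), "cam_to_world" (4x4, takes a point from camera to world coordinates). Camera axes: x right, y down, z forward; pixel columns grow to the right and rows downward; lengths in m; the calibration is good to about 2 mm. A picture is of the moment at which its call begins: read the wrist's pose just before it. get_calibration takes no time and is no camera call; for the wrist camera it gives the pose at the moment of the call.
A pose or a line that the arm cannot do raises arm.Unreachable and nothing moves.
- arm.sign_off(): hands the job in; it is judged then, once.
Readings, each from a call of its own:
- arm.current_t(): time.
- arm.current_joint_positions(): joint angles.
- arm.current_dq(): joint speeds.
- arm.current_tau(): joint torques, N m.
- arm.current_ee_pos(): TCP position.
- arm.current_tool_rot(): TCP orientation.
- arm.current_force(): force on the tool from outside, world axes, zero at the start.
- arm.current_torque(): the same for the moment, N m.
- arm.current_width(): finger opening in m.
- arm.current_grasp_force(): force on a finger pad.
Only numpy, scipy, OpenCV 4.12 (cv2) and the standard library are available. Lean on these libraries where they do the work, as an engineer would, in place of code of your own. Each camera call takes 0.05 s, during which the arm holds its last target. There are 200 camera calls.

### The job

Flush the water filter on the worktop: pull its drawer fully out by the handle, then press the wide round spring plunger inside it about half-way down (about 12 mm) with the fingers and keep it there steadily for at least three seconds, never letting it go to the bottom. The program finishes while still holding the plunger half-way down, with the drawer open; do not press the narrow plunger beside it, and leave the mug and the salt shaker where they stand.

Things in the scene. Friction and masses are not known exactly. Their poses are not given: they have to be found in the camera images.
- filter_unit: Counter-top water filter, a white plastic box 170 deep (x) x 190 wide (y) x 125 high mm, fixed to the worktop. Origin at the centre of its underside, on the worktop; its own x points from front to back, y to its left as seen from the robot, z up. The drawer fills its front and slides out along its own -x.
- filter_drawer (a joint): The drawer's slide, in m: 0 shut, 0.110 fully out (a stop). It starts shut or up to 25 mm open, moves with about 2 N of friction, and stays where it is left.
- drawer_handle (a point): Middle of the drawer's steel bar handle: a round bar 10 mm thick and 90 mm long, level, along the unit's y, 90 mm above the worktop; its axis stands 44 mm in front of the front panel's outer face (39 mm clear gap behind the bar, open from above and below). The panel is 10 mm thick, its top edge 118 mm above the worktop. Axes as the unit's.
- flush_plunger (a joint): Downward travel of the wide plunger, in m: 0 released, 0.024 at the bottom. Its spring pushes it back up with about 2 N at the start, 7 N at 12 mm, and 12 N at the bottom.
- flush_plunger_top (a point): Centre of the top face of the wide white plunger (flat round cap 36 mm across, 10 mm thick, on a stem), 105 mm above the worktop when released; it moves with the plunger and with the drawer. It stands inside the drawer, 109 mm behind the handle bar and 40 mm to the left (unit's +y) of the middle, hidden under the housing's roof until the drawer is pulled out; with the drawer fully out it lies 55 mm in front of the housing. The deck round it is 69 mm above the worktop.
- drain_plunger (a joint): Downward travel of the narrow plunger, in m: 0 released, 0.024 at the bottom; springy, 1 to 11 N. Leave alone.
- drain_plunger_top (a point): Centre of the top face of the narrow plunger (round cap 18 mm across), 105 mm above the worktop, 80 mm to the right (unit's -y) of the wide one. Behind the two plungers, on the middle line and 57 mm farther back, stands a fixed cartridge cap, 60 mm across, its grip bar's top 99 mm above the worktop.
- mug_center (a point): White mug, 82 x 112 (over its handle) x 94 mm high, loose, standing upright to the right of the drawer's path; the point is half-way up its middle. A bystander.
- shaker_center (a point): Salt shaker, 44 mm across and 90 mm high, loose, standing upright to the left of the drawer's path; the point is half-way up its middle. A bystander.
There are look-alikes about, which are no part of the job. What is shaped like the part that bears shaker_center but green, pink or red is not meant.

How it is judged:
By the outcome, as a careful person would: the job done as asked, in the order asked, and still so for the second after the job is handed in, while the arm keeps its last pose, push and grip.
It also fails if it takes over 48 s, if anything falls off the work surface, if the arm or the gripper's body presses on something with over 40 N, if the wrist force passes 120 N, or if a joint passes its speed limit or range.

## Working session

There is one attempt and no reset: what is moved stays moved. The work goes in short steps, each a Python script; the robot and the scene stay as the last script left them, time stands still between calls to the robot, and variables do not carry over. Pictures are saved under pics/ and viewed, at most 10 in all, crops included, and the job is handed in when it is done.

```bash
mkdir -p pics; python3 - <<'E'
from rig import arm
import cv2,numpy as np
for n in("top","side"):
    im=arm.snapshot(n); cv2.imwrite(f"pics/{n}0.png",im[:,:,::-1]); c=arm.get_calibration(n); print(n,np.round(c["intrinsics"],1).tolist(),np.round(c["cam_to_world"],4).tolist())
print(arm.grip_depth,arm.current_t(),np.round(arm.current_tool_rot(),3).tolist())
E
```

```text
top [[565.4, 0.0, 311.8], [0.0, 565.4, 231.7], [0.0, 0.0, 1.0]] [[0.0276, -0.9878, 0.153, 0.414], [-0.9991, -0.0222, 0.0369, 0.0023], [-0.0331, -0.1539, -0.9875, 1.0677], [0.0, 0.0, 0.0, 1.0]]
side [[582.2, 0.0, 310.5], [0.0, 582.2, 241.4], [0.0, 0.0, 1.0]] [[0.752, -0.5137, 0.4131, 0.0932], [-0.659, -0.5968, 0.4577, -0.5236], [0.0114, -0.6164, -0.7873, 0.9861], [0.0, 0.0, 0.0, 1.0]]
0.0188 0.1 [[-0.967, 0.255, -0.0], [0.255, 0.967, -0.001], [0.0, -0.001, -1.0]]
```

View pics/top0.png

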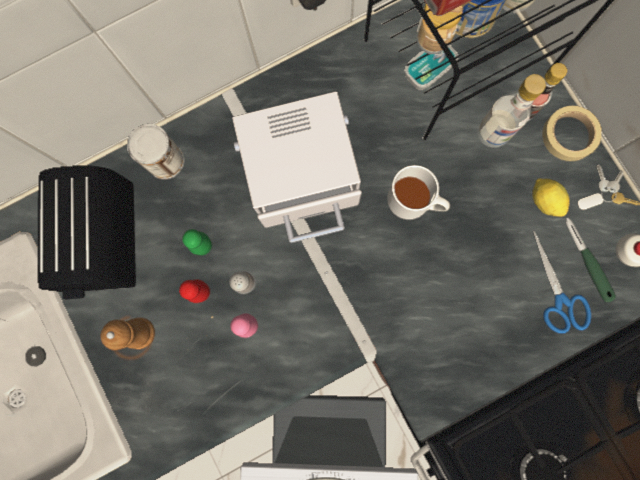

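View pics/side0.png

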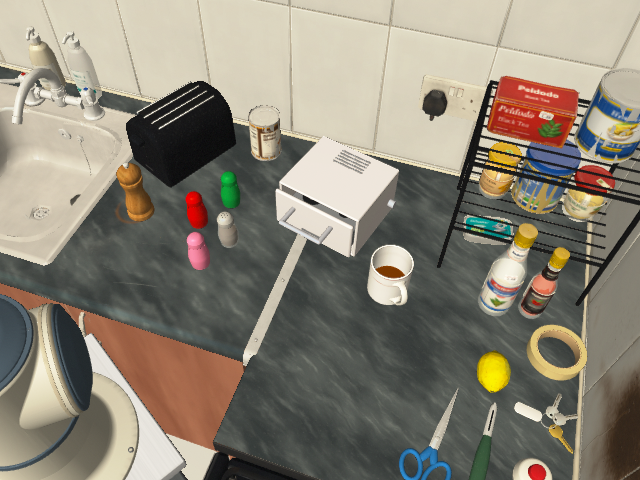

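Top view: the unit's roof spans about (235,115)–(358,190), with the handle bar from (290,240) to (342,229) and the mug at (413,192). The shaker candidates are grey-white (242,283), green (197,242), red (195,291) and pink (244,326). The grey-white one fits, because the other colours are ruled out. I'll confirm this in an enlarged crop and compute points.

```bash
cat > h.py <<'E'
from rig import arm
import cv2,numpy as np
def ray(n,px,z,cal=None):
    c=cal or arm.get_calibration(n); T=np.array(c["cam_to_world"]); d=T[:3,:3]@np.linalg.inv(c["intrinsics"])@[px[0],px[1],1]
    return T[:3,3]+d*(z-T[2,3])/d[2]
def proj(n,p,cal=None):
    c=cal or arm.get_calibration(n); T=np.array(c["cam_to_world"]); q=np.array(c["intrinsics"])@(T[:3,:3].T@(np.array(p)-T[:3,3])); return q[:2]/q[2]
E
python3 - <<'E'
from h import *
im=cv2.imread("pics/top0.png"); cv2.imwrite("pics/crop.png",cv2.resize(im[80:280,185:385],None,fx=3,fy=3,interpolation=cv2.INTER_CUBIC))
for p,z in [((290,240),.09),((342,229),.09),((235,115),.125),((338,94),.125),((358,186),.125),((242,283),.09),((413,192),.094)]: print(p,np.round(ray("top",p,z),4))
# side: handle ends
for p in [(285,222),(323,240)]: print(p,np.round(ray("side",p,.09),4))
E
```

```text
(290, 240) [0.5499 0.0767 0.09  ]
(342, 229) [ 0.5714 -0.0138  0.09  ]
(235, 115) [0.764 0.178 0.125]
(338, 94) [ 0.8052 -0.0016  0.125 ]
(358, 186) [ 0.6407 -0.039   0.125 ]
(242, 283) [0.4728 0.1575 0.09  ]
(413, 192) [ 0.6392 -0.1367  0.094 ]
(285, 222) [0.5572 0.0679 0.09  ]
(323, 240) [ 0.5843 -0.016   0.09  ]
```

View pics/crop.png

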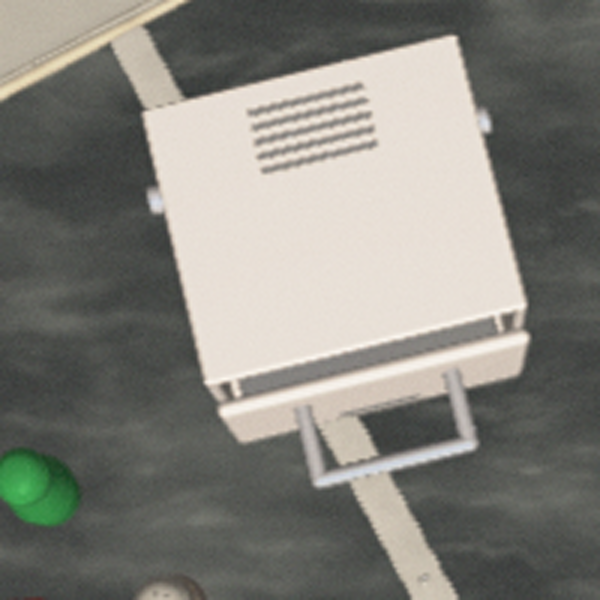

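The crop shows bar ends at (291.7,240) and (342.3,226.7), and roof corners at (233.3,117.3), (337.3,92.3), (360,181.7) and (254,207.7). The drawer is slightly open, and the grey-white shaker is at the lower left, in front of the green look-alike.

```bash
python3 - <<'E'
from h import *
r=lambda p,z:ray("top",p,z)
BL,BR,FR,FL=[r(p,.125) for p in [(233.3,117.3),(337.3,92.3),(360,181.7),(254,207.7)]]
print("sizes",[round(np.linalg.norm(a-b),4) for a,b in [(BL,BR),(FL,FR),(BL,FL),(BR,FR)]])
uy=(BL-BR+FL-FR);uy/=np.linalg.norm(uy);ux=(BL-FL+BR-FR);ux/=np.linalg.norm(ux)
a1=np.degrees(np.arctan2(ux[1],ux[0]));a2=np.degrees(np.arctan2(-uy[0],uy[1]))
hl,hr=r((291.7,240),.09),r((342.3,226.7),.09)
b=hl-hr;print("yaw",a1,a2,np.degrees(np.arctan2(-b[0],b[1])),"bar",np.linalg.norm(b))
yaw=np.radians((a1+a2)/2);ux=np.array([np.cos(yaw),np.sin(yaw),0]);uy=np.array([-ux[1],ux[0],0])
c=(BL+BR+FL+FR)/4;h=(hl+hr)/2
print("c",c,"h",h,"handle rel c",(h-c)@ux,(h-c)@uy,"slide",-(h-c)@ux-.085-.054)
im=cv2.imread("pics/side0.png")
for p in (hl,hr,h): q=proj("side",p);print(q);cv2.drawMarker(im,tuple(int(round(v)) for v in q),(0,0,255),cv2.MARKER_CROSS,5)
for p in (BL,BR,FL,FR): q=proj("side",p);cv2.drawMarker(im,tuple(int(round(v)) for v in q),(255,0,0),cv2.MARKER_CROSS,5)
cv2.imwrite("pics/scrop.png",cv2.resize(im[120:270,250:410],None,fx=4,fy=4,interpolation=cv2.INTER_CUBIC)[:600,:])
E
```

```text
sizes [np.float64(0.1875), np.float64(0.1862), np.float64(0.1662), np.float64(0.1655)]
yaw 14.927187811037019 15.138644582368407 16.19302131605603 bar 0.09155618023909667
c [0.70387476 0.06887938 0.125     ] h [0.56275681 0.02971441 0.09      ] handle rel c -0.14644684268758584 -0.0012223125254442612 slide 0.007446842687585838
[280.38181383 222.13754002]
[319.06836345 241.77235174]
[299.47596117 231.82850475]
```

View pics/scrop.png

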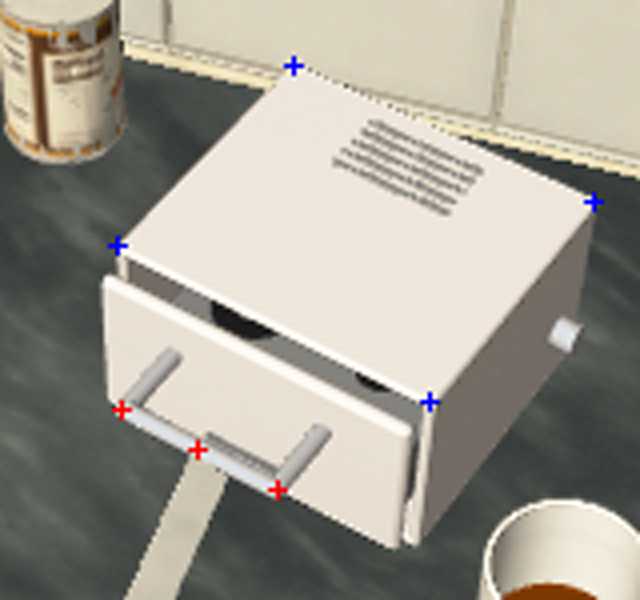

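The red crosses (bar ends and middle) and blue crosses (roof corners) land on the handle and roof in the side view, so the estimate is consistent. Next I move above the handle and check with the wrist camera.

```bash
cat >> h.py <<'E'
yaw=np.radians(15.1);ux=np.array([np.cos(yaw),np.sin(yaw),0]);uy=np.array([-ux[1],ux[0],0]);uz=np.array([0,0,1.])
H=np.array([.5628,.0300,.09])
def R(s): y=s*ux; return np.column_stack([np.cross(y,-uz),y,-uz])
def F(): f=arm.current_force(); return np.round([f@ux,f@uy,f[2]],2)
E
python3 - <<'E'
from h import *
P=H+[0,0,.10]
for s in (1,-1):
    print(s,np.round(arm.solve_ik(P,R(s)),1), np.round(arm.solve_ik(H-.11*ux,R(s)),1))
s=min((1,-1),key=lambda s:np.abs(np.array(arm.solve_ik(P,R(s)))[5]-arm.current_joint_positions()[5]))
print(s); arm.move_to(P+[0,0,.05],R(s)); arm.grip(.04)
c=arm.get_calibration("wrist"); im=arm.snapshot("wrist")
im=im[:,:,::-1].copy()
for d in(-.045,0,.045):
    q=proj("wrist",H+d*uy,c); print(q); cv2.drawMarker(im,tuple(int(round(v)) for v in q),(0,0,255),cv2.MARKER_CROSS,12)
cv2.imwrite("pics/w1.png",im); print(arm.current_t(),arm.current_ee_pos(),arm.current_width())
E
```

```text
1 [ -3.   24.8  87.7  -0.   67.5 -18.1] [ -7.3  25.6 108.4  -0.   46.  -22.4]
-1 [ -3.   24.8  87.7  -0.   67.5 161.9] [ -7.3  25.6 108.4  -0.   46.  157.6]
1
[328.4530926  279.93744134]
[328.46335429 232.15585904]
[328.4743169  181.11056426]
3.5417 [0.56281732 0.02998652 0.2400168 ] 0.03996584395782902
```

View pics/w1.png

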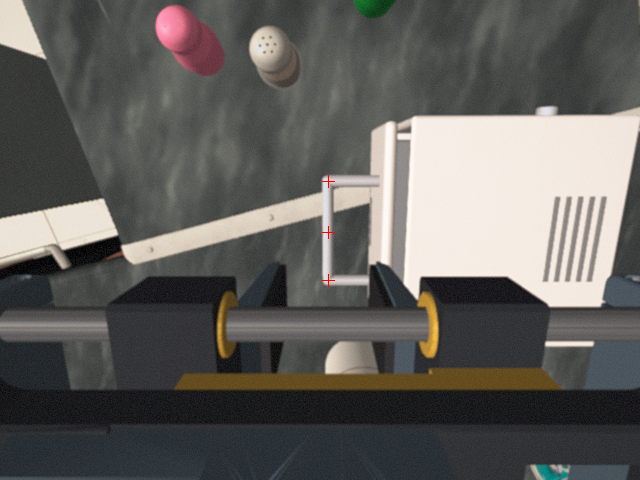

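The wrist view shows the crosses on the bar at column 328, rows 181–280, so it's well aligned. I'll descend, grip and pull to the stop.

```bash
python3 - <<'E'
from h import *
arm.move_l(np.array([H[0],H[1],.071]),feed=.12); print("down",F())
arm.grip(0.0); print("w",arm.current_width(),arm.current_grasp_force(),F())
p0=np.array(arm.current_ee_pos())
arm.move_l(p0-.08*ux,feed=.08); print("80",F())
d=.08
while d<.13:
    d+=.004; arm.move_l(p0-d*ux,feed=.05); f=F()
    print(round(d,3),f)
    if abs(f[0])>14: break
print(arm.current_ee_pos(),(np.array(arm.current_ee_pos())-p0)@ux,arm.current_width(),arm.current_t())
cv2.imwrite("pics/top1.png",arm.snapshot("top")[:,:,::-1])
E
```

```text
down [-0.15 -0.01  0.61]
w 0.008843206976574692 30.000502467155457 [-0.65  0.51  2.18]
80 [-1.66 -6.1   1.37]
0.084 [-1.77 -6.16  0.41]
0.088 [-2.36 -7.19 -0.42]
0.092 [-1.07 -7.95  0.32]
0.096 [-2.39 -8.21  0.82]
0.1 [-0.62 -7.1  -0.86]
0.104 [ 23.69   4.18 -20.31]
[0.46580678 0.00330695 0.07128553] -0.10068091617983899 0.00895762053842055 8.325
```

The stop was reached at about 0.10 m of pull with a clear force rise. Now release, rise and look for the plungers.

```bash
python3 - <<'E'
from h import *
p=np.array(arm.current_ee_pos())
arm.grip(.04); arm.move_l(p+[0,0,.14],feed=.2); arm.grip(0.0)
Hn=np.array([p[0],p[1],.105]); P=Hn+.109*ux+.04*uy; N=P-.08*uy
arm.move_l(P+[0,0,.12]-.03*uy,feed=.2)   # plunger seen ahead of the fingers
c=arm.get_calibration("wrist"); im=arm.snapshot("wrist")[:,:,::-1].copy()
cv2.imwrite("pics/w2raw.png",im)
for q in (P,N,P+.055*ux+[0,0,.02]): q=proj("wrist",q,c); print(q); cv2.drawMarker(im,tuple(int(round(v)) for v in q),(0,0,255),cv2.MARKER_CROSS,12)
cv2.imwrite("pics/w2.png",im); np.savez("w2cal.npz",**c); print(P,arm.current_t(),F())
cv2.imwrite("pics/top2.png",arm.snapshot("top")[:,:,::-1])
E
```

```text
[330.0080975  203.17529404]
[329.87199634 297.6663883 ]
[404.49253816 206.62665351]
[0.56058288 0.07032802 0.105     ] 11.3417 [-0.93 -0.65  0.47]
```

View pics/w2.png

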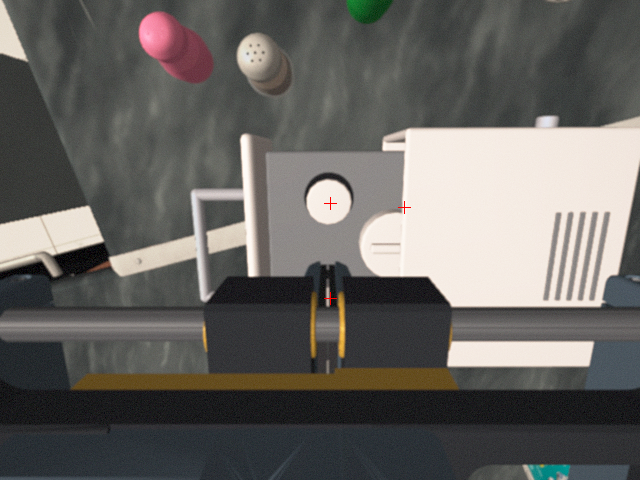

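The wide plunger's cap is centred at (329,201), about 2 px from the predicted cross. The drawer is open, the narrow plunger is under the fingers' view at about (330,298), and the shaker is undisturbed. Pressing now with closed fingers.

```bash
python3 - <<'E'
from h import *
P=np.array([.56058,.07033,.105])+.0018*uy-.0008*ux
arm.move_l(P+[0,0,.02],feed=.15); arm.sleep(.3); f0=np.mean([F() for _ in range(5)],0); print("w",arm.current_width(),"f0",f0)
for z in (.108,.105,.102,.099,.096,.093):
    arm.move_l([P[0],P[1],z],feed=.02); arm.sleep(.15); print(z,np.round(arm.current_ee_pos()[2],4),F()-f0)
arm.sleep(.5); print(F()-f0,arm.current_ee_pos(),arm.current_t())
cv2.imwrite("pics/side3.png",cv2.resize(arm.snapshot("side")[120:270,230:410],None,fx=4,fy=4,interpolation=cv2.INTER_CUBIC)[:,:,::-1])
E
```

```text
w 0.0006398544020502371 f0 [-0.01  0.34  0.26]
0.108 0.1081 [ 0.45 -0.49 -0.85]
0.105 0.1051 [ 1.15 -1.01  0.89]
0.102 0.1021 [0.54 0.05 2.57]
0.099 0.0991 [ 2.22 -0.6   3.66]
0.096 0.0962 [ 2.39 -0.92  4.67]
0.093 0.0932 [ 1.54 -0.67  5.78]
[1.16 0.1  5.58] [0.55943151 0.07184224 0.09321376] 16.4417
```

View pics/side3.png

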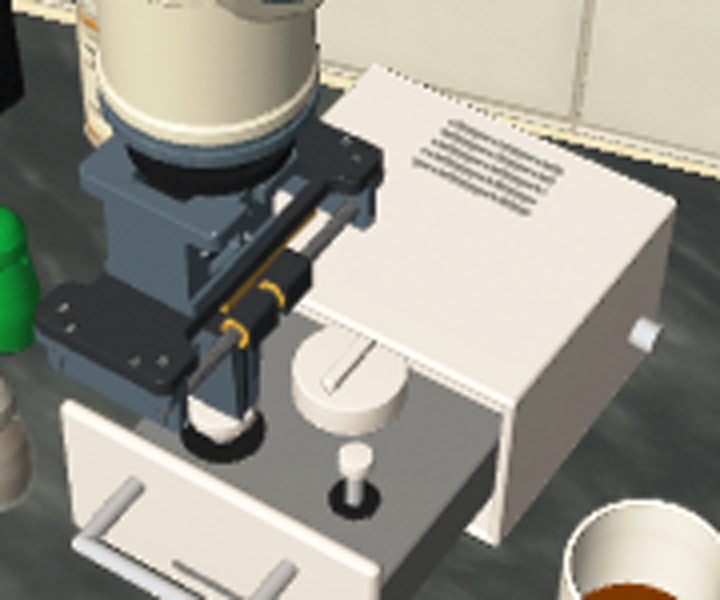

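The fingers press the wide cap at about (220,420) in the crop. The narrow plunger is untouched and the mug is in place. Geometry gives 11.8 mm and the force reads slightly less, so I'll go 0.7 mm deeper, hold and sign off.

```bash
python3 - <<'E'
from h import *
p=np.array(arm.current_ee_pos()); arm.move_l([p[0],p[1],.0923],feed=.01)
for _ in range(5): arm.sleep(1); print(F(),arm.current_ee_pos())
print(arm.current_t()); print(arm.sign_off())
E
```

```text
[ 2.09 -1.07  5.98] [0.55948172 0.07183769 0.09246532]
[ 0.22 -0.55  7.65] [0.55945584 0.07187824 0.09248618]
[ 1.56 -0.84  6.52] [0.5594837  0.0718753  0.09250098]
[ 1.03 -0.8   5.91] [0.55949786 0.0718759  0.09250331]
[ 0.81 -0.17  6.12] [0.55948568 0.07188135 0.09250729]
21.7417
the job is handed in; nothing more can be done
None
```

The drawer is pulled out to its stop. The wide plunger was held steady about 12.5 mm down for 5 s and is still pressed. I handed the job in at 21.7 s, with the narrow plunger not pressed and the mug and shaker not touched.

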